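# Turn the drip board over, ribs up

## Robot

A 6-joint arm with a two-finger parallel gripper is mounted at the origin on the work surface. World frame = base frame: x ahead of the robot, y to its left, z up, the work surface at z = 0. Lengths are in m, angles in degrees, forces in N, time in s.
With the tool pointing down it reaches from about 0.25 to 0.725 m from the base axis. Payload 4 kg.
Tool frame: the origin (TCP) lies at the very end of the fingers, on their centre line; the grasp point (between the pads) lies 19 mm behind it; z points along the fingers, y is the direction in which the jaws open and shut (so a half turn about z gives the same grasp; the last joint's range is limited). The gripper opens to 85 mm and grips with 20 to 120 N. Pads are 22 mm wide; open, the fingers measure 114 mm over their backs; the gripper's body (76 mm by 85 mm) begins 54 mm behind the grasp point. The pads swing forward as they close: fully open they stand 13 mm farther back than shut.
Start: joints at [71.505, 13.785, 0.286, 76.501, 0, 90], TCP at [0.159, 0.474, 0.231] pointing down, gripper open.
Joint ranges: [-155.79, 155.79], [-60.16, 107.12], [-62.33, 73.08], [-114, 123.19], [-81.49, 82.49], [-180, 180]. Speed limits (degrees/s): [159.86, 159.86, 180, 180, 180, 180].

## Interface

Orientations are given as [roll, pitch, yaw] about the fixed x, y, z axes, in that order (R = Rz(yaw) Ry(pitch) Rx(roll)).
In Python, from bench import robot, viewer gives the robot as it stands. The module is installed in compiled form; this text tells all that it offers.
- The arm moves only by the tool carry_out, never from a script. Its argument "targets" is a list of rows, each a list of 7 numbers: the turn, a rotation vector about the world's x, y, z in rad, then the shift along the world's x, y, z in mm, then the opening in per cent of the stroke, from 0 (shut) to 100 (fully open). In form: [[ax, ay, az, x, y, z, claw], ...]. A call has 1 to 12 rows; each row is the pose to reach, as a shift and turn from the pose measured when the call began; what a row does not reach only later rows make up. A row lasts 1/8 s, in which the tool goes at most 62.5 mm and 10.7 degrees, less where a joint would pass 70% of its speed; a pose out of reach is approached as far as the arm can. A call with a gripper value outside its range is refused whole. The fingers move at their own pace and stop on an object; "squeeze" is the grip in N (left out, the last holds). Time passes only in rows, so rows that repeat a pose let the fingers close. It gives the time, the measured TCP pose, the force and the opening at its end, in the units of the state.
- robot.observe(): the state, without advancing time (a new reading comes with each control period).
- viewer.snapshot(name): name is "scene" or "top"; returns a dict with "image" (420x560x3 uint8, red, green, blue), "intrinsics" (3x3 intrinsics, pixels), "distortion" ([k1, k2, p1, p2, k3] as OpenCV has them; the pictures are not rectified), "R" (3x3) and "t" (3): a world point X has camera coordinates R X + t. Camera axes: x right, y down, z forward; pixel columns grow to the right and rows downward; lengths in m; the calibration is good to about 2 mm. A picture is of the moment at which its call begins. There is no depth.
- robot.job_done(): hands the job in, once; it reports no verdict.
The state is a dict: "t": time; "joint_pos": joint angles; "dq": joint speeds; "effort": joint torques, N m; "eef_pos": TCP position; "eef_rot": TCP orientation; "wrist_force": force on the tool from outside, world axes, zero at the start; "torque": the same for the moment, N m; "gripper_width": opening from 0.0 (shut) to 1.0 (fully open).
Only numpy, scipy, OpenCV 4.12 (cv2) and the standard library are available. Lean on these libraries where they do the work, as an engineer would, in place of code of your own. Each camera call takes 0.05 s, during which the arm holds its last target.

## Task

The rectangular bamboo drip board lies on the teak tray with its ribs down. Slide it part of the way out over the tray's open long edge, the one without a rim, so that it overhangs but stays flat; then get under the overhanging end and tip the board over towards the rim opposite, so that it comes to lie flat with its ribs up, wholly on the tray. Leave the round coaster and the shaving bowl where they are.

Things in the scene. Friction and masses are not known exactly. Their poses are not given: they have to be found in the camera images.
- board: Rectangular bamboo board, 120 (x) x 100 (y) x 11 mm, 80-170 g: 6 mm plate, five 5 mm ribs along x on one face. Starts ribs down, within 4 deg of the tray's yaw, -x edge 15-55 mm inside the tray's open edge. Origin: centre of the ribbed face at the rib tips; z: ribs to smooth face (up at start). Wood friction: the +x edge stays put as a pivot when the overhanging -x end is lifted.
- tray: Fixed teak tray, 260 (x) x 560 (y) mm, flat top 80 mm above the counter, slab 16 mm, hollow below for 85 mm in from its open long edge, which is at x -130 mm and faces the robot's right (world -y); x points to the robot's left, y to the robot. Rims 10 mm high along +x (inner side x +118) and both ends. Origin: on the counter under its centre. Board and coaster lie at y +80 and -80 mm, either way round.
- coaster: Round bamboo coaster, 90 mm across, 11 mm thick, loose on the tray beside the board; leave alone. Origin: centre of its underside.
- bowl: Black ceramic shaving bowl, 90 mm across the rim, 50 mm high, loose on the tray near the end far from the robot (tray y -215 mm); leave alone. Origin: centre of its underside. (A bamboo comb and a clip of orange guard combs lie near the other end.)
Things that resemble listed ones, but are neither listed nor needed, are in the scene too. What is shaped like the board but green or white is not meant.

How it is judged (in metres and radians):
On the way:
1. the board, still flat and ribs down, overhangs the tray's open edge by at least 20 mm (x of board in the frame of tray below -0.09 m and angle between board's own z axis and vertical below 0.15 rad and z of board in the frame of tray above 0.075 m), for 0.2 s.
At the end, for the whole second after the job is handed in: The board lies at rest flat on the tray's top surface (within 8 degrees) with its ribs up, wholly on the tray: at most 10 mm of it past the open edge (angle between board's own z axis and vertical above 3 rad and z of board in the frame of tray between 0.086 and 0.096 m and x of board in the frame of tray above -0.08 m and linear speed of board below 0.02 m/s and angular speed of board below 0.1 rad/s); the robot touches nothing.
It fails at once if the coaster is shifted by more than 20 mm (distance of coaster from where it was at the start of the episode above 0.02 m).
It fails at once if the bowl is shifted by more than 20 mm (distance of bowl from where it was at the start of the episode above 0.02 m).
It also fails if it takes over 48 s, if anything falls off the work surface, if the arm or the gripper's body presses on something with over 40 N, if the wrist force passes 120 N, or if a joint passes its speed limit or range.

## Working session

There is one attempt and no reset: what is moved stays moved. The work goes in short steps, Python scripts to look and compute and a tool call to move; the robot and the scene stay as the last step left them, time stands still between calls to the robot, and variables do not carry over. Pictures are saved under pics/ and viewed, and the job is handed in when it is done.

Besides the shell and the picture viewer there is one more tool, called after "Request:" by a JSON object that holds its "op" and its "data", one argument or row to a line. carry_out: Moves the arm, as the interface text tells. Its arguments: {"type":"object","properties":{"targets":{"type":"array"},"squeeze":{"type":"number"}},"required":["targets"]}

```bash
mkdir -p pics; python3 - <<'E'
from bench import robot, viewer
import cv2,numpy as np
o=robot.observe()
print(o)
for n in("scene","top"):
    s=viewer.snapshot(n); cv2.imwrite(f"pics/{n}0.png",s["image"][:,:,::-1])
    print(n,s["intrinsics"],s["distortion"],s["R"],s["t"], -np.array(s["R"]).T@s["t"])
E
```

```text
{'t': 0.0, 'joint_pos': array([ 7.15061270e+01,  1.38341311e+01,  2.11511499e-01,  7.65011210e+01,
       -2.27075408e-03,  8.99994216e+01]), 'dq': array([ 0.04661173,  0.04709402,  0.05304481,  0.07505782, -0.0142235 ,
       -0.04220291]), 'effort': array([ 3.47891355e-04, -3.72318327e+01,  2.52407849e+01,  1.70116522e-02,
       -9.91597221e-05, -2.59610786e-07]), 'eef_pos': array([0.15840768, 0.47356103, 0.23038145]), 'eef_rot': array([-1.79876259e+02,  2.26949972e-03,  1.61506710e+02]), 'wrist_force': array([-0.00526098, -0.3113298 , -0.01353989]), 'torque': array([-0.04112096, -0.03016567,  0.0210997 ]), 'gripper_width': 0.9991601407532341}
scene [[485.20549214   0.         279.13984513]
 [  0.         485.20549214 205.36215931]
 [  0.           0.           1.        ]] [-0.11224456  0.          0.          0.          0.        ] [[-0.21785995  0.97596878 -0.00468822]
 [ 0.82970996  0.18267771 -0.52745639]
 [-0.51392454 -0.11880148 -0.84956917]] [ 0.0835583  -0.4995178   1.57468342] [1.24192734 0.19677519 1.07472038]
top [[473.34600555   0.         284.32175914]
 [  0.         473.34600555 207.02205131]
 [  0.           0.           1.        ]] [-0.12644388  0.          0.          0.          0.        ] [[ 0.07870529 -0.9968957   0.00210857]
 [-0.97030784 -0.07709108 -0.22925895]
 [ 0.22870981  0.01599793 -0.97336318]] [0.03899692 0.6470357  1.05559933] [0.38332863 0.07186914 1.17573802]
```

View pics/scene0.png

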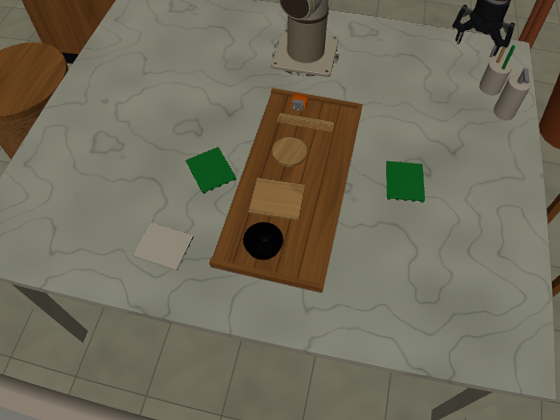

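View pics/top0.png

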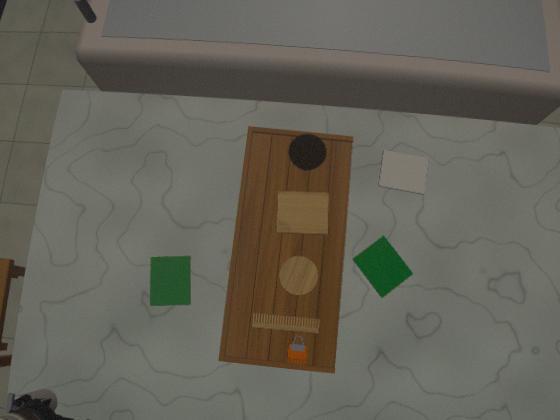

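```bash
cat > h.py <<'E'
import cv2,numpy as np
from bench import robot, viewer
def ray(s,p):
    K=np.array(s["intrinsics"]);D=np.array(s["distortion"]);R=np.array(s["R"]);t=np.array(s["t"])
    u=cv2.undistortPoints(np.array(p,float).reshape(-1,1,2),K,D).reshape(-1,2)
    d=np.c_[u,np.ones(len(u))]@R
    return -R.T@t,d
def plane(s,p,z):
    c,d=ray(s,p); return c+d*((z-c[2])/d[:,2])[:,None]
def proj(s,X):
    r,_=cv2.Rodrigues(np.array(s["R"]))
    return cv2.projectPoints(np.array(X,float).reshape(-1,1,3),r,np.array(s["t"]),np.array(s["intrinsics"]),np.array(s["distortion"]))[0].reshape(-1,2)
def crop(im,x0,y0,x1,y1,k,name): cv2.imwrite(name,cv2.resize(im[y0:y1,x0:x1,::-1],None,fx=k,fy=k,interpolation=cv2.INTER_CUBIC))
def boardmask(im):
    h=cv2.cvtColor(im,cv2.COLOR_RGB2HSV)
    return h
E
python3 - <<'E'
from h import *
s=viewer.snapshot("top"); c=viewer.snapshot("scene")
crop(s["image"],215,120,365,380,2.3,"pics/t1.png")
crop(c["image"],200,80,370,300,2.7,"pics/s1.png")
for S,pts in((s,[(303,200),(303,225),(298,275),(265,180),(340,200)]),(c,[(276,199),(276,190),(289,151),(315,240)])):
    h=cv2.cvtColor(S["image"],cv2.COLOR_RGB2HSV)
    for p in pts: print(p,h[p[1],p[0]])
E
```

```text
(303, 200) [ 17 129 117]
(303, 225) [ 17 129 115]
(298, 275) [ 18 131 109]
(265, 180) [ 14 142  97]
(340, 200) [ 15 146  94]
(276, 199) [ 17 141 130]
(276, 190) [ 17 143 132]
(289, 151) [ 17 141 125]
(315, 240) [ 15 180 102]
```

View pics/t1.png

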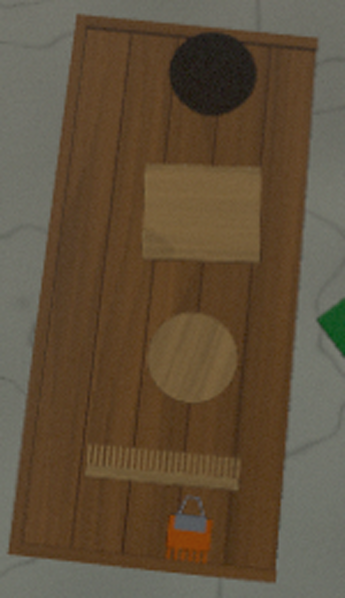

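View pics/s1.png

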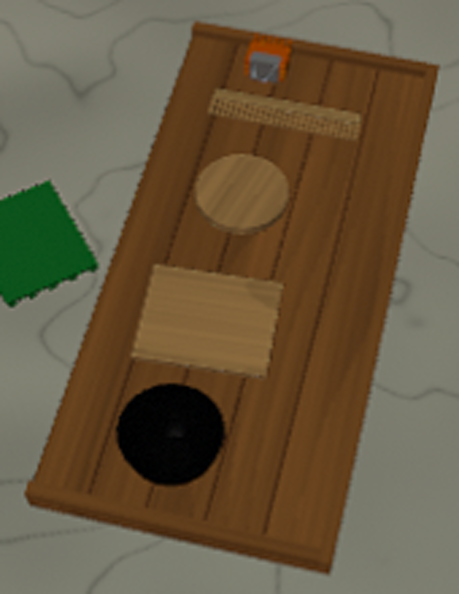

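```bash
cat >> h.py <<'E'
def quad(m,seed):
    n,l=cv2.connectedComponents(m); k=l[seed[1],seed[0]]
    cs,_=cv2.findContours((l==k).astype(np.uint8),cv2.RETR_EXTERNAL,cv2.CHAIN_APPROX_NONE)
    c=max(cs,key=cv2.contourArea); return c
def fourlines(c):
    # corner approx then line fits
    pk=cv2.approxPolyDP(c,0.04*cv2.arcLength(c,True),True).reshape(-1,2)
    P=c.reshape(-1,2).astype(float); n=len(pk); L=[]
    for i in range(n):
        a,b=pk[i].astype(float),pk[(i+1)%n].astype(float); d=b-a; Ln=np.hypot(*d); d/=Ln
        q=P-a; t=q@d; e=np.abs(q@[-d[1],d[0]])
        sel=P[(t>.12*Ln)&(t<.88*Ln)&(e<3)]
        L.append(cv2.fitLine(sel.astype(np.float32),cv2.DIST_HUBER,0,.01,.01).ravel())
    out=[]
    for i in range(n):
        v1,p1=L[i-1][:2],L[i-1][2:];v2,p2=L[i][:2],L[i][2:]
        t=np.linalg.solve(np.c_[v1,-v2],p2-p1); out.append(p1+t[0]*v1)
    return np.array(out)
E
python3 - <<'E'
from h import *
for n,bs,ts in(("top",(303,212),(265,180)),("scene",(276,205),(315,240))):
    s=viewer.snapshot(n); im=cv2.cvtColor(s["image"],cv2.COLOR_RGB2HSV)
    # board: brighter bamboo
    V=cv2.GaussianBlur(im,(3,3),0)
    thr=int(.5*(V[bs[1],bs[0],2]+float(V[ts[1],ts[0],2])))
    hue=(V[...,0]>=8)&(V[...,0]<=22)&(V[...,1]>85)
    bm=(hue&(V[...,2]>thr)).astype(np.uint8)
    bm=cv2.morphologyEx(bm,cv2.MORPH_OPEN,np.ones((3,3)))
    c=quad(bm,bs); q=fourlines(c); print(n,"board px",q.round(1).tolist(),thr)
    X=plane(s,q,.091); print(X.round(4).tolist(), "sides",np.linalg.norm(X-np.roll(X,-1,0),axis=1).round(4),"ctr",X.mean(0).round(4))
    tm=((V[...,1]>85)&(V[...,0]<=24)).astype(np.uint8)
    tm=cv2.morphologyEx(tm,cv2.MORPH_CLOSE,np.ones((3,3)))
    c=quad(tm,ts); q=fourlines(c); print("tray px",q.round(1).tolist())
    for z in(.08,.09):
        X=plane(s,q,z); print(z,X[:,:2].round(4).tolist(),np.linalg.norm(X-np.roll(X,-1,0),axis=1).round(4))
E
```

```text
top board px [[278.3999938964844, 191.60000610351562], [276.6000061035156, 230.39999389648438], [327.0, 232.5], [327.0, 193.39999389648438]] 103
[[0.6746, 0.1066, 0.091], [0.5811, 0.1032, 0.091], [0.5853, -0.0142, 0.091], [0.6793, -0.0087, 0.091]] sides [0.0937 0.1175 0.0942 0.1153] ctr [0.6301 0.0467 0.091 ]
tray px [[248.0, 126.4000015258789], [218.39999389648438, 360.20001220703125], [333.5, 372.70001220703125], [351.8999938964844, 136.39999389648438]]
0.08 [[0.8392, 0.1961], [0.2773, 0.2095], [0.2704, -0.0495], [0.8333, -0.0629]] [0.562  0.2591 0.5631 0.2591]
0.09 [[0.835, 0.195], [0.2783, 0.2082], [0.2714, -0.0484], [0.8292, -0.0617]] [0.5569 0.2567 0.558  0.2568]
scene board px [[257.79998779296875, 177.0], [249.3000030517578, 210.1999969482422], [296.79998779296875, 218.10000610351562], [302.3999938964844, 190.10000610351562]] 117
[[0.5774, -0.0106, 0.091], [0.6753, -0.0069, 0.091], [0.6723, 0.1074, 0.091], [0.592, 0.1051, 0.091]] sides [0.0979 0.1144 0.0804 0.1166] ctr [0.6292 0.0487 0.091 ]
tray px [[272.70001220703125, 87.69999694824219], [208.89999389648438, 266.0], [321.6000061035156, 292.20001220703125], [362.1000061035156, 104.0]]
0.08 [[0.257, -0.0468], [0.8309, -0.0615], [0.8377, 0.1966], [0.2646, 0.2115]] [0.5742 0.2582 0.5733 0.2584]
0.09 [[0.2669, -0.0443], [0.8351, -0.059], [0.8418, 0.1966], [0.2744, 0.2113]] [0.5684 0.2556 0.5675 0.2558]
```

Request:
{"op": "carry_out", "data": {
  "targets": [
    [0, 0, -1.272, 471, -340, -40, 15],
    [0, 0, -1.272, 471, -340, -40, 15],
    [0, 0, -1.272, 471, -340, -40, 15],
    [0, 0, -1.272, 471, -340, -40, 15],
    [0, 0, -1.272, 471, -340, -40, 15],
    [0, 0, -1.272, 471, -340, -40, 15],
    [0, 0, -1.272, 471, -340, -40, 15],
    [0, 0, -1.272, 471, -340, -40, 15],
    [0, 0, -1.272, 471, -340, -40, 15],
    [0, 0, -1.272, 471, -340, -40, 15],
    [0, 0, -1.272, 471, -340, -40, 15],
    [0, 0, -1.272, 471, -340, -40, 15]
  ]
}}

```text
t: 1.8
eef_pos: [0.6288, 0.1346, 0.1909]
eef_rot: [-179.9, -0.0, 88.7]
wrist_force: [0.1, 0.6, 0.4]
gripper_width: 0.151
```

Request:
{"op": "carry_out", "data": {
  "targets": [
    [0, 0, 0, 0, 0, -50, 15],
    [0, 0, 0, 0, 0, -85, 15],
    [0, 0, 0, 0, 0, -100, 15],
    [0, 0, 0, 0, 0, -107, 15],
    [0, 0, 0, 0, 0, -107, 15]
  ]
}}

```text
t: 2.42
eef_pos: [0.6292, 0.1351, 0.0849]
eef_rot: [-180.0, -0.0, 88.7]
wrist_force: [0.1, -1.0, -0.5]
gripper_width: 0.15
```

```bash
python3 - <<'E'
from h import *
s=viewer.snapshot("top"); c=viewer.snapshot("scene")
a=cv2.resize(s["image"][140:300,210:390],None,fx=2.2,fy=2.2,interpolation=2);b=cv2.resize(c["image"][110:270,190:370],None,fx=2.2,fy=2.2,interpolation=2)
cv2.imwrite("pics/d1.png",np.hstack([a,b])[:,:,::-1])
E
```

```text
(no output)
```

View pics/d1.png

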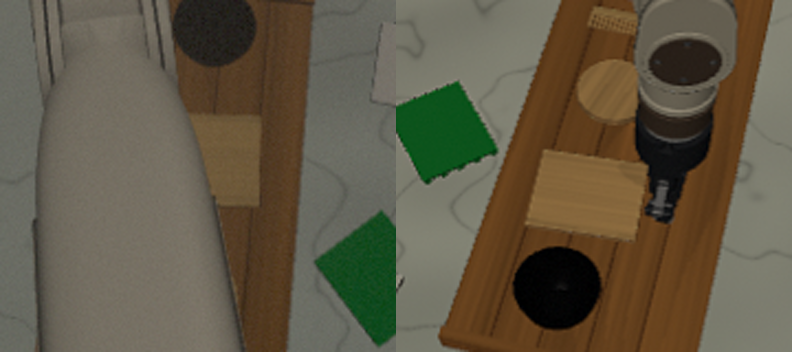

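Request:
{"op": "carry_out", "data": {
  "targets": [
    [0, 0, 0, 0, -10, -1.5, 15],
    [0, 0, 0, 0, -20, -1.5, 15],
    [0, 0, 0, 0, -30, -1.5, 15],
    [0, 0, 0, -1, -40, -1.5, 15],
    [0, 0, 0, -1, -50, -1.5, 15],
    [0, 0, 0, -1, -58, -1.5, 15],
    [0, 0, 0, -2, -66, -1.5, 15],
    [0, 0, 0, -2, -74, -1.5, 15],
    [0, 0, 0, -2, -80, -1.5, 15],
    [0, 0, 0, -2, -84, -1.5, 15],
    [0, 0, 0, -2, -84, -1.5, 15]
  ]
}}

```text
t: 3.9
eef_pos: [0.6276, 0.0501, 0.0837]
eef_rot: [180.0, 0.0, 88.6]
wrist_force: [0.0, 0.0, -0.1]
gripper_width: 0.154
```

```bash
python3 - <<'E'
from h import *
s=viewer.snapshot("top"); c=viewer.snapshot("scene")
a=cv2.resize(s["image"][140:300,210:390],None,fx=2.2,fy=2.2,interpolation=2);b=cv2.resize(c["image"][110:270,190:370],None,fx=2.2,fy=2.2,interpolation=2)
cv2.imwrite("pics/d2.png",np.hstack([a,b])[:,:,::-1])
E
```

```text
(no output)
```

View pics/d2.png

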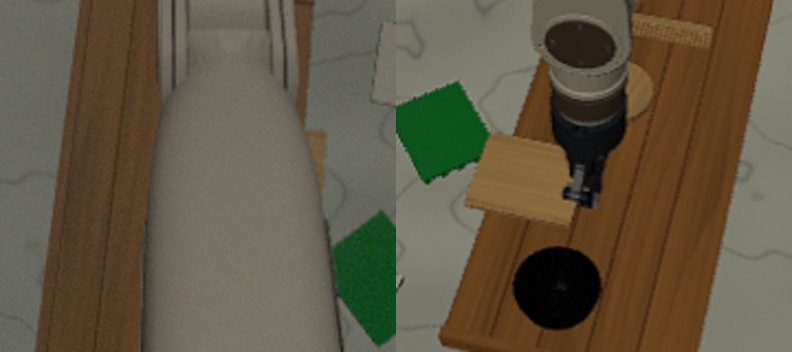

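```bash
python3 - <<'E'
from h import *
c=viewer.snapshot("scene")
print(plane(c,[(232.7,171.4),(221.4,203.2)],.091).round(4))
crop(c["image"],205,150,305,230,7,"pics/s3.png")
E
```

```text
[[ 0.5743 -0.076   0.091 ]
 [ 0.6707 -0.0774  0.091 ]]
```

View pics/s3.png

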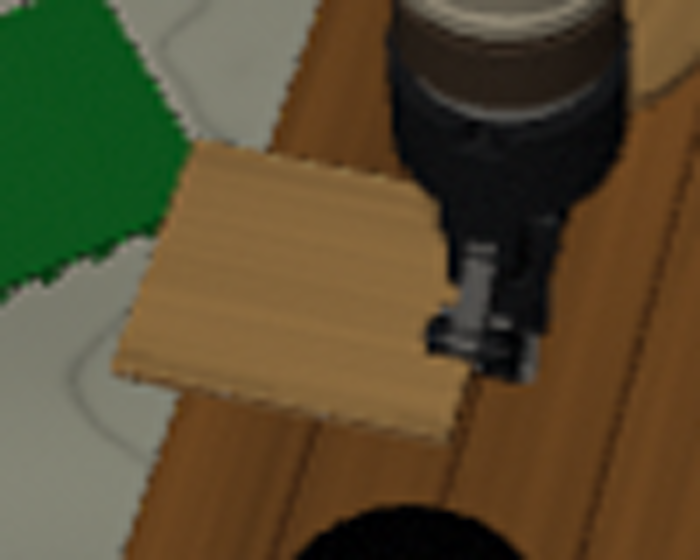

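Request:
{"op": "carry_out", "data": {
  "targets": [
    [0, 0, 0, 0, -4, 0, 15],
    [0, 0, 0, 0, -8, 0, 15],
    [0, 0, 0, 0, -12, 0, 15],
    [0, 0, 0, 0, -15, 0, 15],
    [0, 0, 0, 0, -15, 0, 15],
    [0, 0, 0, 0, 0, 5, 15],
    [0, 0, 0, 0, 0, 60, 15],
    [0, 0, 0, 0, -30, 110, 15],
    [0, 0, 0, 0, -90, 150, 15],
    [0, 0, 0, 0, -150, 150, 15],
    [0, 0, 0, 0, -210, 150, 15],
    [0, 0, 0, 0, -210, 150, 15]
  ]
}}

```text
t: 5.55
eef_pos: [0.6272, -0.1634, 0.2337]
eef_rot: [180.0, 0.1, 88.3]
wrist_force: [-0.3, 1.8, -0.5]
gripper_width: 0.152
```

```bash
python3 - <<'E'
from h import *
c=viewer.snapshot("scene"); s=viewer.snapshot("top")
crop(c["image"],190,130,350,250,4.5,"pics/s4.png")
crop(s["image"],250,120,430,300,3,"pics/t4.png")
E
```

```text
(no output)
```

View pics/s4.png

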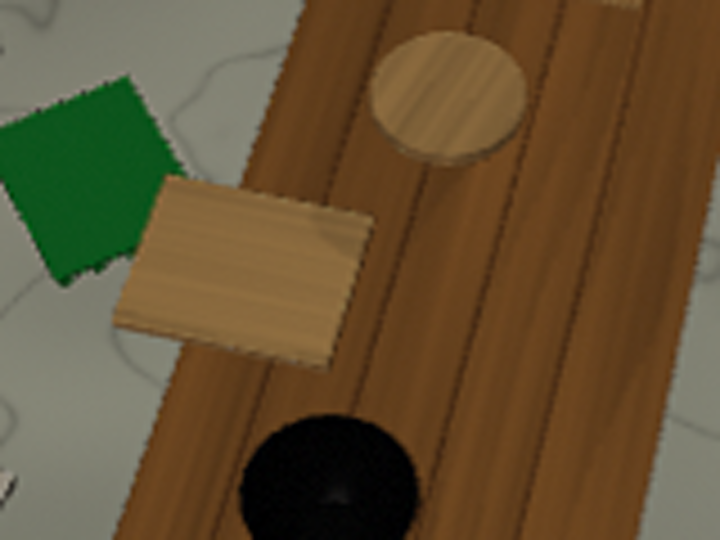

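View pics/t4.png

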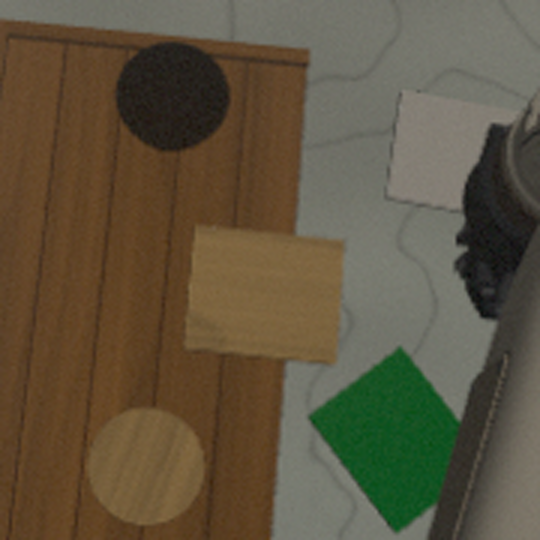

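```bash
python3 - <<'E'
from h import *
c=viewer.snapshot("scene"); s=viewer.snapshot("top")
T=plane(s,np.array([(344,240),(334,362),(186,348),(195,227)])/3+[250,120],.091)
S=plane(c,np.array([(115,323),(168,177),(373,217),(328,360)])/4.5+[190,130],.091)
print(T.round(4)[:,:2],S.round(4)[:,:2],T.mean(0),S.mean(0))
# tray edge near board, z=.08
print(plane(s,np.array([(299,225),(284,370)])/3+[250,120],.08).round(4)[:,:2],plane(c,np.array([(240,186),(180,345)])/4.5+[190,130],.08).round(4)[:,:2])
# decoys
print(plane(s,np.array([(404,90),(386,198),(310,415),(400,347),(398,532)])/3+[250,120],.01).round(3)[:,:2])
E
```

```text
[[ 0.6704 -0.099 ]
 [ 0.5723 -0.0952]
 [ 0.5744  0.0202]
 [ 0.6715  0.0194]] [[ 0.6698 -0.0923]
 [ 0.571  -0.0909]
 [ 0.5731  0.0269]
 [ 0.6678  0.0244]] [ 0.62212377 -0.03864012  0.091     ] [ 0.62041081 -0.03296639  0.091     ]
[[ 0.6828 -0.0641]
 [ 0.5649 -0.058 ]] [[ 0.5609 -0.0527]
 [ 0.6693 -0.0573]]
[[ 0.831 -0.16 ]
 [ 0.732 -0.146]
 [ 0.541 -0.09 ]
 [ 0.603 -0.163]
 [ 0.45  -0.167]]
```

Request:
{"op": "carry_out", "data": {
  "targets": [
    [0.15, 0, 0, -6, -30, 0, 40],
    [0.3, 0, 0, -6, -50, 0, 40],
    [0.45, 0, 0, -6, -50, 0, 40],
    [0.6, 0, 0, -6, -50, 0, 40],
    [0.75, 0, 0, -6, -50, 0, 40],
    [0.9, 0, 0, -6, -50, 0, 40],
    [1.05, 0, 0, -6, -50, 0, 40],
    [1.2, 0, 0, -6, -50, 0, 40],
    [1.35, 0, 0, -6, -50, 0, 40],
    [1.45, 0, 0, -6, -50, 0, 40],
    [1.45, 0, 0, -6, -50, 0, 40]
  ]
}}

```text
t: 7.12
eef_pos: [0.559, -0.1074, 0.1661]
eef_rot: [-178.1, -76.8, 83.2]
wrist_force: [0.4, -0.2, -0.3]
gripper_width: 0.401
```

```bash
python3 - <<'E'
from h import *
print(robot.observe()["joint_pos"].round(1))
E
```

```text
[-37.   60.5  27.3 123.1  55.5  20.4]
```

```bash
cat >> h.py <<'E'
from scipy.spatial.transform import Rotation as Ro
def toolR(tilt,beta):
    t,b=np.radians([tilt,beta]); z=np.array([np.sin(t)*np.sin(b),np.sin(t)*np.cos(b),-np.cos(t)]); y=np.array([np.cos(b),-np.sin(b),0])
    return np.c_[np.cross(y,z),y,z]
def rel(Rt,pt):
    o=robot.observe(); R0=Ro.from_euler("xyz",o["eef_rot"],degrees=True).as_matrix()
    return Ro.from_matrix(Rt@R0.T).as_rotvec().round(3),((np.array(pt)-o["eef_pos"])*1000).round(1)
E
python3 - <<'E'
from h import *
print(rel(toolR(75,15),[.598,-.16,.10]))
E
```

```text
(array([-0.033, -0.002, -0.176]), array([ 39. , -52.6, -66.1]))
```

Request:
{"op": "carry_out", "data": {
  "targets": [
    [-0.033, -0.002, -0.176, 39, -53, 0, 40],
    [-0.033, -0.002, -0.176, 39, -53, 0, 40],
    [-0.033, -0.002, -0.176, 39, -53, 0, 40],
    [-0.033, -0.002, -0.176, 39, -53, -30, 40],
    [-0.033, -0.002, -0.176, 39, -53, -66, 40],
    [-0.033, -0.002, -0.176, 39, -53, -66, 40],
    [-0.033, -0.002, -0.176, 39, -53, -66, 40]
  ]
}}

```text
t: 8.0
eef_pos: [0.5984, -0.1596, 0.1012]
eef_rot: [-180.0, -75.0, 75.0]
wrist_force: [-0.3, 0.3, 0.0]
gripper_width: 0.399
```

```bash
python3 - <<'E'
from h import *
print(robot.observe()["joint_pos"].round(1))
print(rel(toolR(75,15),[.598,-.16,.10]))
print(rel(toolR(75,15),[.620,-.066,.055]))
c=viewer.snapshot("scene"); s=viewer.snapshot("top")
crop(c["image"],150,50,330,230,3.3,"pics/s5.png")
crop(s["image"],250,120,450,300,3,"pics/t5.png")
E
```

```text
[-40.3  64.7  29.7 113.   60.8  28.6]
(array([-0.   ,  0.   , -0.001]), array([-0.4, -0.4, -1.2]))
(array([-0.   ,  0.   , -0.001]), array([ 21.6,  93.6, -46.2]))
```

View pics/s5.png

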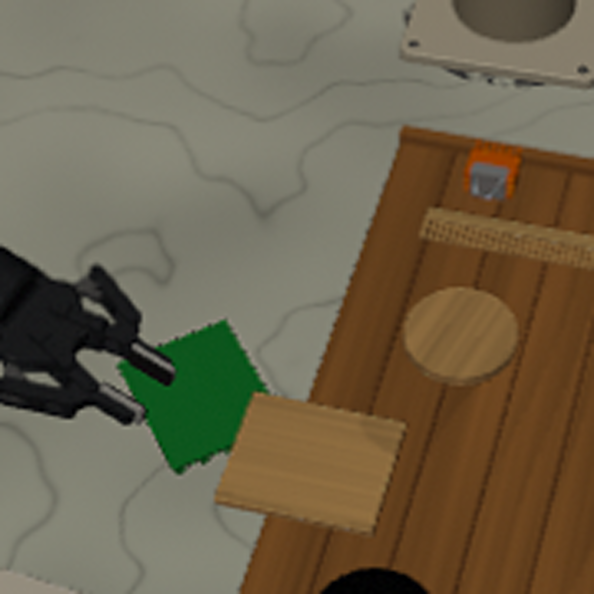

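Request:
{"op": "carry_out", "data": {
  "targets": [
    [0, 0, 0, 0, 0, -20, 40],
    [0, 0, 0, 0, 0, -40, 40],
    [0, 0, 0, 0, 0, -46, 40],
    [0, 0, 0, 7, 30, -46, 40],
    [0, 0, 0, 10, 45, -46, 40],
    [0, 0, 0, 10, 45, -46, 40]
  ]
}}

```text
t: 8.85
eef_pos: [0.6084, -0.1141, 0.0556]
eef_rot: [179.8, -75.0, 75.3]
wrist_force: [0.8, -0.0, -0.5]
gripper_width: 0.4
```

```bash
python3 - <<'E'
from h import *
print(robot.observe()["joint_pos"].round(1))
print(rel(toolR(75,15),[.620,-.066,.055]))
c=viewer.snapshot("scene"); s=viewer.snapshot("top")
a=cv2.resize(s["image"][140:300,250:430],None,fx=2.2,fy=2.2,interpolation=2);b=cv2.resize(c["image"][110:270,150:330],None,fx=2.2,fy=2.2,interpolation=2)
cv2.imwrite("pics/d6.png",np.hstack([a,b])[:,:,::-1])
E
```

```text
[-36.7  65.4  23.9 102.8  63.7  32.9]
(array([ 0.   ,  0.001, -0.002]), array([11.6, 48.1, -0.6]))
```

View pics/d6.png

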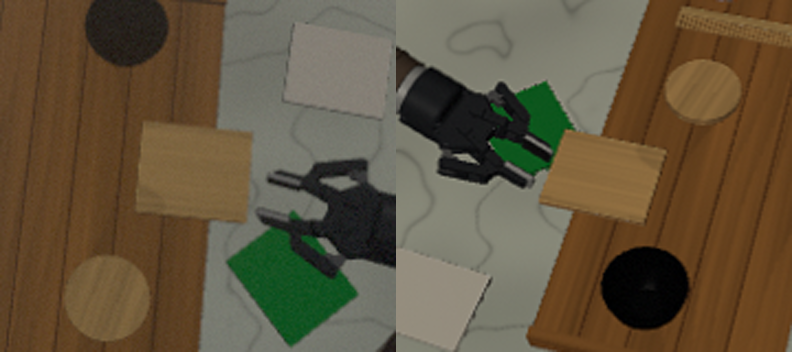

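Request:
{"op": "carry_out", "data": {
  "targets": [
    [0, 0, 0, 4, 16, -1, 40],
    [0, 0, 0, 8, 32, -1, 40],
    [0, 0, 0, 12, 46, -1, 40],
    [0, 0, 0, 12, 46, -1, 40]
  ]
}}

```text
t: 9.45
eef_pos: [0.6205, -0.0697, 0.0547]
eef_rot: [179.6, -75.0, 75.5]
wrist_force: [0.1, 0.3, 0.3]
gripper_width: 0.401
```

```bash
python3 - <<'E'
from h import *
c=viewer.snapshot("scene"); s=viewer.snapshot("top")
a=cv2.resize(s["image"][140:300,250:430],None,fx=2.2,fy=2.2,interpolation=2);b=cv2.resize(c["image"][110:270,150:330],None,fx=2.2,fy=2.2,interpolation=2)
cv2.imwrite("pics/d7.png",np.hstack([a,b])[:,:,::-1])
# plan: rigid rotation about pivot (y=.024,z=.08), axis board-edge
o=robot.observe(); p=o["eef_pos"]; piv=np.array([.621,.024,.08]); ax=np.array([1,-.015,0])
print(p)
for th in range(0,121,10):
    R=Ro.from_rotvec(-ax*np.radians(th)); d=(R.apply(p-piv)+piv-p)*1000
    print(th,d.round(1),(-np.radians(th)).round(3))
E
```

```text
[ 0.6205353  -0.07055302  0.05467752]
0 [0. 0. 0.] -0.0
10 [-0.  -3.  16.8] -0.175
20 [-0.  -3.  33.9] -0.349
30 [ 0.   0.  50.7] -0.524
40 [ 0.1  5.8 66.7] -0.698
50 [ 0.2 14.4 81.5] -0.873
60 [ 0.4 25.4 94.6] -1.047
70 [  0.6  38.4 105.5] -1.222
80 [  0.8  53.2 114. ] -1.396
90 [  1.   69.2 119.9] -1.571
100 [  1.3  86.  122.8] -1.745
110 [  1.5 103.1 122.8] -1.92
120 [  1.8 119.9 119.9] -2.094
```

View pics/d7.png

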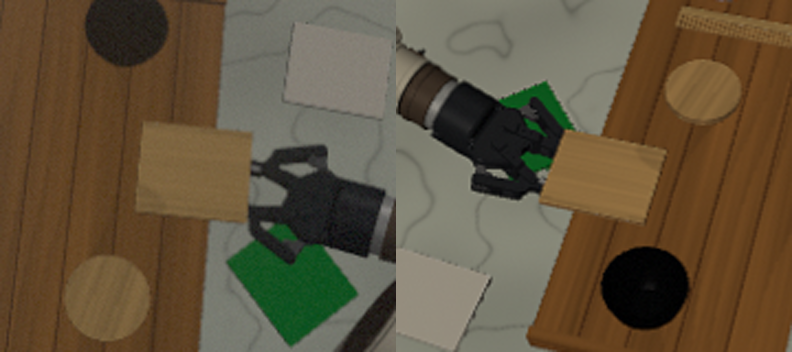

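```bash
python3 - <<'E'
from h import *
p=robot.observe()["eef_pos"]
for th in [15,20,26,32,38,44,50,56,62,68,74,80,86,92,98,104,110,116,122]:
    t=np.radians(th); r=92;k=12
    y=24-r*np.cos(t)-k*np.sin(t); z=80+r*np.sin(t)-k*np.cos(t)
    print(th,(-np.radians(th-15)).round(3),(y-p[1]*1e3).round(1),(z-p[2]*1e3).round(1))
E
```

```text
15 -0.0 2.6 37.5
20 -0.087 4.0 45.5
26 -0.192 6.6 54.9
32 -0.297 10.2 63.9
38 -0.401 14.7 72.5
44 -0.506 20.0 80.6
50 -0.611 26.2 88.1
56 -0.716 33.2 94.9
62 -0.82 40.8 100.9
68 -0.925 49.0 106.1
74 -1.03 57.7 110.5
80 -1.134 66.8 113.8
86 -1.239 76.2 116.3
92 -1.344 85.8 117.7
98 -1.449 95.5 118.1
104 -1.553 105.2 117.5
110 -1.658 114.7 115.9
116 -1.763 124.1 113.3
122 -1.868 133.1 109.7
```

Request:
{"op": "carry_out", "data": {
  "targets": [
    [0, 0, 0, 0, 0, 12, 40],
    [0, 0, 0, 0, 1, 24, 40],
    [0, 0, 0, 0, 3, 37, 40],
    [-0.087, 0, 0, 0, 4, 46, 40],
    [-0.19, 0, 0, 0, 7, 55, 40],
    [-0.297, 0, 0, 0, 10, 64, 40],
    [-0.297, 0, 0, 0, 10, 64, 40]
  ]
}}

```text
t: 10.42
eef_pos: [0.6216, -0.06, 0.1231]
eef_rot: [170.7, -58.1, 83.7]
wrist_force: [-0.2, -1.4, 0.2]
gripper_width: 0.398
```

```bash
python3 - <<'E'
from h import *
c=viewer.snapshot("scene"); s=viewer.snapshot("top")
a=cv2.resize(s["image"][140:300,250:430],None,fx=2.2,fy=2.2,interpolation=2);b=cv2.resize(c["image"][110:270,150:330],None,fx=2.2,fy=2.2,interpolation=2)
cv2.imwrite("pics/d8.png",np.hstack([a,b])[:,:,::-1])
o=robot.observe();print(o["eef_pos"],o["eef_rot"],o["joint_pos"].round(0))
E
```

```text
[ 0.62014736 -0.06041678  0.11925158] [171.52060162 -58.2500745   82.8847141 ] [-30.  43.   7.  73.  56.  62.]
```

View pics/d8.png

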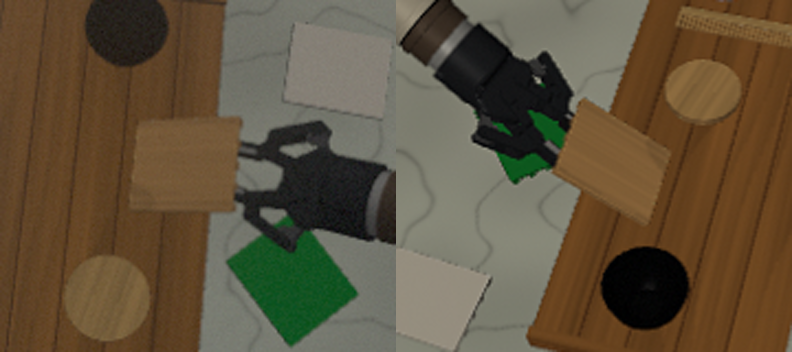

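Request:
{"op": "carry_out", "data": {
  "targets": [
    [-0.105, 0, 0, 0, 4.5, 8.6, 40],
    [-0.21, 0, 0, 0, 10, 16.7, 40],
    [-0.314, 0, 0, 0, 16, 24, 40],
    [-0.419, 0, 0, 0, 23, 31, 40],
    [-0.524, 0, 0, 0, 30.6, 37, 40],
    [-0.628, 0, 0, 0, 38.8, 42, 40],
    [-0.68, 0, 0, 0, 43, 44.5, 40],
    [-0.733, 0, 0, 0, 47.5, 46.6, 40],
    [-0.733, 0, 0, 0, 47.5, 46.6, 40]
  ]
}}

```text
t: 11.65
eef_pos: [0.6194, -0.012, 0.1642]
eef_rot: [166.8, -16.5, 86.2]
wrist_force: [-0.3, 0.6, 0.4]
gripper_width: 0.399
```

```bash
python3 - <<'E'
from h import *
c=viewer.snapshot("scene"); s=viewer.snapshot("top")
a=cv2.resize(s["image"][140:300,250:430],None,fx=2.2,fy=2.2,interpolation=2);b=cv2.resize(c["image"][110:270,150:330],None,fx=2.2,fy=2.2,interpolation=2)
cv2.imwrite("pics/d9.png",np.hstack([a,b])[:,:,::-1])
o=robot.observe();print(o["eef_pos"],o["eef_rot"],o["joint_pos"].round(0))
E
```

```text
[ 0.61938943 -0.01318122  0.164021  ] [166.80109432 -16.4820999   86.03746138] [-10.  20.  -4.  53.  17.  88.]
```

View pics/d9.png

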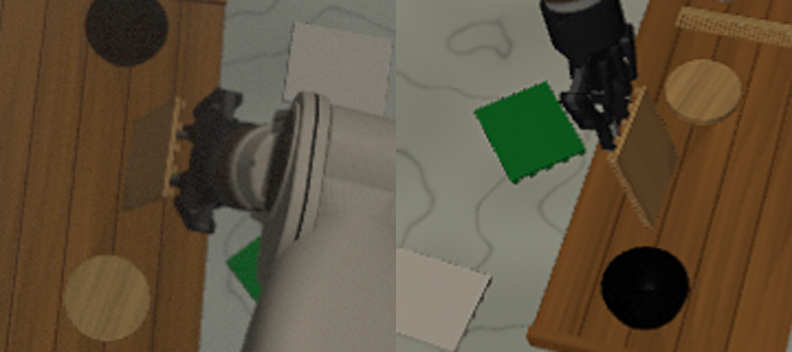

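Request:
{"op": "carry_out", "data": {
  "targets": [
    [-0.06, 0, 0, 0, 5, 2, 40],
    [-0.105, 0, 0, 0, 9, 3.3, 40],
    [-0.16, 0, 0, 0, 14, 4.5, 40],
    [-0.21, 0, 0, 0, 18.5, 6, 40],
    [-0.26, 0, 0, 0, 23, 7, 40],
    [-0.3, 0, 0, 0, 28, 8, 40],
    [-0.3, 0, 0, 0, 33, 8, 40],
    [-0.3, 0, 0, 0, 38, 8, 40],
    [-0.3, 0, 0, 0, 43, 8, 40],
    [-0.3, 0, 0, 0, 48, 8, 40],
    [-0.3, 0, 0, 0, 53, 8, 40],
    [-0.3, 0, 0, 0, 53, 8, 40]
  ]
}}

```text
t: 13.25
eef_pos: [0.6194, 0.0402, 0.1721]
eef_rot: [165.6, 0.7, 86.2]
wrist_force: [0.6, 0.4, -0.9]
gripper_width: 0.398
```

```bash
python3 - <<'E'
from h import *
c=viewer.snapshot("scene"); s=viewer.snapshot("top")
a=cv2.resize(s["image"][140:300,210:390],None,fx=2.2,fy=2.2,interpolation=2);b=cv2.resize(c["image"][110:270,190:370],None,fx=2.2,fy=2.2,interpolation=2)
cv2.imwrite("pics/d10.png",np.hstack([a,b])[:,:,::-1])
E
```

```text
(no output)
```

View pics/d10.png

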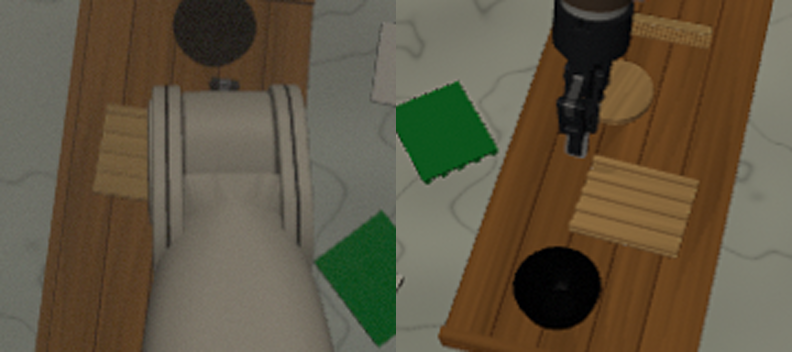

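Board is over, ribs up (scene crop about 570–698, 157–255). I'll retreat upwards and sideways and check.

Request:
{"op": "carry_out", "data": {
  "targets": [
    [0, 0, 0, 0, -30, 40, 40],
    [0, 0, 0, 0, -80, 70, 40],
    [0, 0, 0, 0, -130, 70, 40],
    [0, 0, 0, 0, -180, 70, 40],
    [0, 0, 0, 0, -220, 70, 40],
    [0, 0, 0, 0, -220, 70, 40],
    [0, 0, 0, 0, -220, 70, 40]
  ]
}}

```text
t: 14.22
eef_pos: [0.6192, -0.18, 0.2419]
eef_rot: [165.6, 0.6, 86.2]
wrist_force: [-1.1, 0.7, 1.0]
gripper_width: 0.393
```

```bash
python3 - <<'E'
from h import *
c=viewer.snapshot("scene"); s=viewer.snapshot("top")
a=cv2.resize(s["image"][140:300,210:390],None,fx=2.2,fy=2.2,interpolation=2);b=cv2.resize(c["image"][110:270,190:370],None,fx=2.2,fy=2.2,interpolation=2)
cv2.imwrite("pics/d11.png",np.hstack([a,b])[:,:,::-1])
P=np.array([(570-396,227),(593-396,157),(698-396,181),(680-396,252)])/2.2+[190,110]
X=plane(c,P,.09);print("scene",X.round(4)[:,:2],np.linalg.norm(X-np.roll(X,-1,0),axis=1).round(3))
for n in("coaster","bowl"):pass
print(robot.observe()["wrist_force"])
E
```

```text
scene [[0.6726 0.0406]
 [0.5781 0.0449]
 [0.5845 0.1652]
 [0.6776 0.1616]] [0.095 0.12  0.093 0.121]
[-0.3265814  -0.4597746   0.33495971]
```

View pics/d11.png

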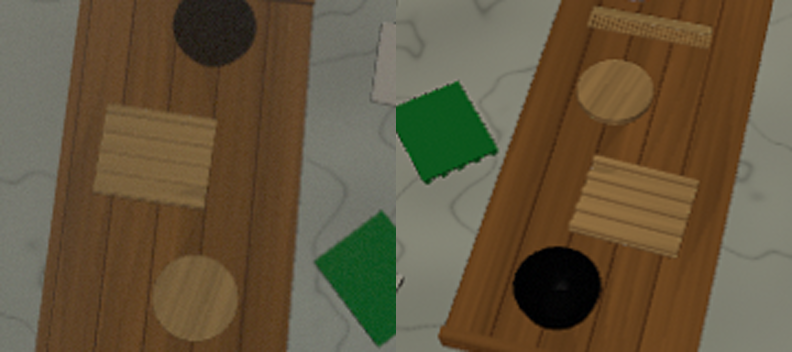

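```bash
python3 - <<'E'
from bench import robot
print(robot.job_done())
E
```

```text
the job is handed in; nothing more can be done
None
```

The board now lies flat and ribs up, wholly on the tray. I handed the job in at about 14 s of the 48 s.

- **Slide:** I pushed the board's far edge until it overhung the open edge by about 36 mm. Both cameras gave the same figure, though their absolute positions differed by about 6 mm.
- **Tip:** My first pose under the board, pointing nearly straight at the rim, ran into a joint limit in free air. I turned the tool 15° instead, with the fingers 15° below horizontal. I lifted the overhanging end on an arc about the far edge and pushed it past vertical, and it fell over towards the rim.

**Last checks:**
- **Position:** The board spans world y of about 0.042 to 0.163 m. The open edge is at about -0.057 m and the rim's inner side at about 0.19 m.
- **Flatness:** At z 0.09 m the corners gave sides of 120 mm and about 94 mm against the true 100 mm. The short sides read low by about that much in the first measurement too. I checked flatness only by eye and by these sizes.
- **Coaster and bowl:** They look unmoved in the pictures to within about 1–2 pixels (3–4 mm), compared by eye.
- **Robot:** The arm was clear of everything at the end. Wrist force readings stayed at about 2 N or less in every reading I took.

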